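Purge the air line through the long-nozzle blow gun

TASK

Purge the air line at full blast: on the bench-mounted blow gun with the long nozzle, squeeze the trigger against the handle, through the first-stage pressure point and fully into the second stage, keep it fully squeezed for about two seconds, then let go so that the trigger springs back. Do not squeeze the trigger of the short-nozzle gun.

Things in the scene. Friction and masses are not known exactly. Their poses are not given: they have to be found in the camera images.
- long_gun: The two-speed air blow gun to use: metal pistol with black handle, fixed on its side on a post; LONG thin nozzle (130 mm). Cannot move. Origin on the bench under mid-handle; own x = blowing direction, y left, z up (mm below). Foot plate 90 x 152, 8 thick. Barrel along x at y 56, x -41 to 70, 37 thick. Handle along y, y 44 to -62, x -13 to 13, z 82 to 108. Inlet pipe down to the foot at y -72.
- long_squeeze (a point): Where to squeeze the long-nozzle gun: over its origin, 95 mm above the bench, 6 mm along its own x: midway between handle back and trigger front when fully squeezed. Squeeze along own x from above, one finger behind the handle, one before the trigger. Width there along x 51 mm at rest (58 at the trigger's end), 38 mm fully squeezed. Free down to the foot plate, nothing above. Axes as the gun's.
- long_trigger (a joint): Its steel trigger, rad: 0 rest, 0.32 fully squeezed (hard stop). Lever 19 mm high, 8 thick, at the handle's +x side, z 85 to 105; pivot x 21, y 40, free end y -22. Front face at y 0: x 38 at rest, 25 squeezed. First stage to 0.16, 2.5 to 4 N; there the pressure point: the force jumps to 8 N, then rises to 11 N at the stop; 20 N grip is ample. Fully in second stage = above 0.27. Springs back.
- short_gun: The other blow gun, a bystander: same gun, foot, handle and trigger, same origin and axes, but a SHORT nozzle 30 mm long (tip at x = 100 mm instead of 200). Cannot move. The two guns can stand in either place, 190 mm apart or more.
- short_trigger (a joint): Trigger of the short-nozzle gun, rad, same working; leave it at rest (0).

How it is judged:
On the way:
1. the long-nozzle gun's trigger is held fully in its second stage (above 0.27 rad) for one second (value of joint long_trigger above 0.27 rad), for 1 s.
At the end, for the whole second after the job is handed in: The long-nozzle gun's trigger has been held above 0.27 rad for at least one second and is then back at rest (below 0.05 rad), as is the short-nozzle gun's (value of joint each of long_trigger, short_trigger below 0.05 rad); the robot touches nothing.
It fails at once if the short-nozzle gun's trigger is squeezed (over 0.10 rad) (value of joint short_trigger above 0.1 rad).
It also fails if it takes over 29 s, if anything falls off the work surface, if the arm or the gripper's body presses on something with over 40 N, if the wrist force passes 120 N, or if a joint passes its speed limit or range.

ROBOT

A 6-joint arm with a two-finger parallel gripper is mounted at the origin on the work surface; the furniture and walls round the work are solid. World frame = base frame: x ahead of the robot, y to its left, z up, the work surface at z = 0. Lengths are in m, angles in rad, forces in N, time in s.
With the tool pointing down it reaches from about 0.35 to 0.975 m from the base axis. Payload 4.9 kg.
Tool frame: the origin (TCP) lies midway between the tips of the shut fingers; the grasp point (between the pads) lies ctrl.grip_depth behind it (ctrl.grip_depth is the distance from the TCP to the grasp point, in m); y points along the fingers, z is the direction in which the jaws open and shut, and the axes are right-handed (so a half turn about y gives the same grasp; the last joint's range is limited). The gripper opens to 85 mm and grips with 20 to 120 N. Pads are 22 mm wide; open, the fingers measure 114 mm over their backs; the gripper's body (76 mm by 85 mm) begins 54 mm behind the grasp point. The pads swing forward as they close: fully open they stand 13 mm farther back than shut.
Start: joints at [-1.331, 0.053, 1.613, -0, 1.476, -0.119], TCP at [0.219, -0.585, 0.231] pointing down, gripper open.
Joint ranges: [-3.01, 3.01], [-1.01, 2.22], [0.06, 2.58], [-1.02, 4.17], [0.09, 2.62], [-3.14, 3.14]. Speed limits (rad/s): [2.57, 2.57, 3.14, 3.14, 3.14, 3.14].

INTERFACE

Orientations are given as a rotation vector (axis times angle).
In Python, from station import ctrl gives the robot as it stands.
- The arm moves only by the tool jog_arm, never from a script. Its argument "moves" is a list of rows, each a list of 6 numbers: the shift along the tool's x, y, z in mm, then the turn, a rotation vector about the tool's x, y, z in rad. In form: [[x, y, z, wx, wy, wz], ...]. A call has 1 to 12 rows; each row shifts and turns the commanded pose from where the row before left it, along the tool's axes as they then stand; what a row does not reach is not made up. A row lasts 1/10 s, in which the tool goes at most 50 mm and 8.59 degrees, less where a joint would pass 70% of its speed; a pose out of reach is approached as far as the arm can. A call is refused whole if a number of a shift passes 50 or a number of a turn 0.15, either way. A call with a gripper value outside its range is refused whole. "grip" is the finger opening in mm, from 0 to 85.4, set as the call begins (left out, the last holds). The fingers move at their own pace and stop on an object; "grip_force" is the grip in N (left out, the last holds). Time passes only in rows, so rows that do not move let the fingers close. It gives the time, the measured TCP pose, the force and the opening at its end, in the units of the state.
- ctrl.get_obs(): the state, without advancing time (a new reading comes with each control period).
- ctrl.get_image(name): name is "scene" or "top" or "wrist"; returns the picture (400x640x3 uint8, red, green, blue); there is no depth.
- ctrl.camera_params(name): a dict with "fx", "fy", "cx", "cy" (pixels), "pose" (4x4, takes a point from camera to world coordinates); the wrist camera has in their place "T_tool_cam" (4x4, takes a point from camera to tool coordinates, whose origin is the TCP and whose axes are the tool frame's). Camera axes: x right, y up, looking along -z (the intrinsics and any distortion apply to the point x, -y, -z); pixel columns grow to the right and rows downward; lengths in m; the calibration is good to about 2 mm. The wrist camera is an equidistant fisheye: a pixel r from the principal point sees the ray r / f radians off the axis. A picture is of the moment at which its call begins: read the wrist's pose just before it. camera_params takes no time and is no camera call.
- ctrl.finish_job(): hands the job in, once; it reports no verdict.
The state is a dict: "t": time; "q": joint angles; "dq": joint speeds; "effort": joint torques, N m; "tool_pos": TCP position; "tool_rot": TCP orientation; "contact_force": force on the tool from outside, world axes, zero at the start; "wrist_torque": the same for the moment, N m; "opening": finger opening in m.
Only numpy, scipy, OpenCV 4.12 (cv2) and the standard library are available. Lean on these libraries where they do the work, as an engineer would, in place of code of your own. Each camera call takes 0.05 s, during which the arm holds its last target. There are 200 camera calls.

## Working session

There is one attempt and no reset: what is moved stays moved. The work goes in short steps, Python scripts to look and compute and a tool call to move; the robot and the scene stay as the last step left them, time stands still between calls to the robot, and variables do not carry over. Pictures are saved under pics/ and viewed, about 8 in all and at most 12, crops included, and the job is handed in when it is done.

Besides the shell and the picture viewer there is one more tool, called after "Call:" in YAML: its name, and indented under it one key for each argument. jog_arm: Moves the arm, as the interface text tells. Its arguments: {"type":"object","properties":{"moves":{"type":"array","items":{"type":"array","items":{"type":"number"}}},"grip":{"type":"number"},"grip_force":{"type":"number"}},"required":["moves"]}

```bash
mkdir -p pics; ls
python3 - <<'E'
from station import ctrl
import cv2
o=ctrl.get_obs();print(o,ctrl.grip_depth)
for n in("top","scene"):
    cv2.imwrite(f"pics/{n}0.png",ctrl.get_image(n)[:,:,::-1]);print(n,ctrl.camera_params(n))
print(ctrl.camera_params("wrist"))
E
```

```text
pics
{'t': 0.0, 'q': array([-1.33099908e+00,  5.33525351e-02,  1.61431152e+00, -4.92412937e-05,
        1.47597927e+00, -1.19042935e-01]), 'dq': array([-6.62240634e-05, -5.59520701e-05, -2.66651986e-03, -4.47766145e-05,
        3.47040970e-04,  1.25677220e-03]), 'effort': array([ 1.37033072e-03, -3.93681979e+01, -3.70174384e+01, -1.79949925e-04,
        7.06215680e-03,  1.55248733e-05]), 'tool_pos': array([ 0.21930533, -0.58459176,  0.23005522]), 'tool_rot': array([-0.36763554,  2.02808367, -2.02387504]), 'contact_force': array([ 1.13219921, -0.38633802, -0.4614915 ]), 'wrist_torque': array([-0.02241422, -0.0092241 ,  0.0072745 ]), 'opening': 0.08550594240384009} 0.0187
top {'fx': 462.0420299705621, 'fy': 462.0420299705621, 'cx': 328.1737616024624, 'cy': 205.0952448592979, 'pose': array([[ 0.02896772,  0.99544206, -0.09086236,  0.39248058],
       [-0.99946759,  0.03020986,  0.0123248 ,  0.25661206],
       [ 0.01501356,  0.09045696,  0.99578719,  0.92128017],
       [ 0.        ,  0.        ,  0.        ,  1.        ]])}
scene {'fx': 507.43283361898096, 'fy': 507.43283361898096, 'cx
[... 157 characters left out ...]
2758e-01, -4.49882199e-01,  5.11928443e-01,
         6.98474743e-01],
       [ 3.31901081e-04,  7.50925410e-01,  6.60386946e-01,
         6.87516859e-01],
       [ 0.00000000e+00,  0.00000000e+00,  0.00000000e+00,
         1.00000000e+00]])}
{'fx': 309.70691628693146, 'fy': 309.70691628693146, 'cx': 319.1543948722978, 'cy': 198.2844804014094, 'T_tool_cam': array([[-9.74735272e-05, -9.64354010e-01, -2.64615444e-01,
        -6.61439736e-02],
       [ 6.73336276e-04,  2.64615322e-01, -9.64353814e-01,
        -1.43312888e-01],
       [ 9.99999769e-01, -2.72174145e-04,  6.23541549e-04,
        -3.97903036e-04],
       [ 0.00000000e+00,  0.00000000e+00,  0.00000000e+00,
         1.00000000e+00]])}
```

View pics/top0.png

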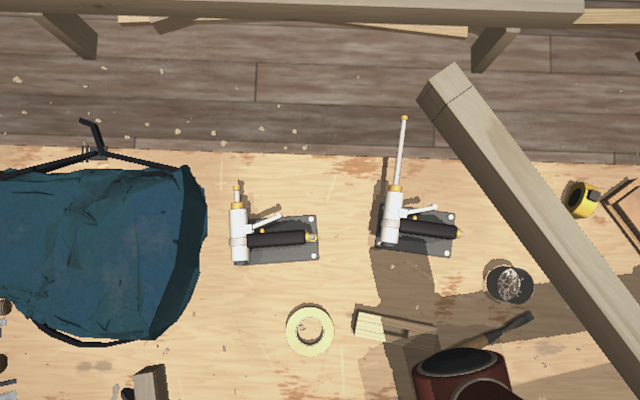

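View pics/scene0.png

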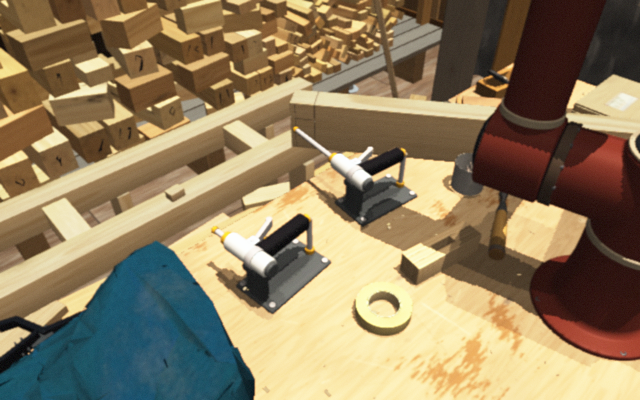

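The top view shows the long-nozzle gun at about (415,225) with its tip at (404,117). The short gun is at (275,238), and a beam runs on the right between the arm's start and the gun. I'll enlarge both views.

Run:
```python
import cv2,numpy as np
a=cv2.imread("pics/top0.png")[55:275,360:520];b=cv2.imread("pics/scene0.png")[80:230,270:430]
a=cv2.resize(a,None,fx=2.7,fy=2.7,interpolation=2);b=cv2.resize(b,None,fx=2.2,fy=2.2,interpolation=2)
c=np.zeros((600,800,3),np.uint8);c[:a.shape[0],:a.shape[1]]=a;c[:b.shape[0],440:440+b.shape[1]]=b
cv2.imwrite("pics/z.png",c)
```

```text
(no output)
```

View pics/z.png

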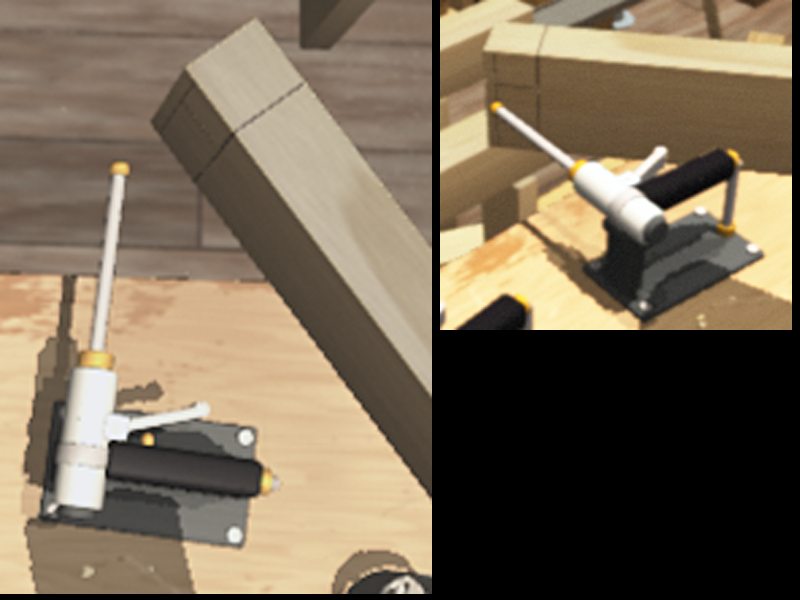

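Both views show the beam's end corner, the nozzle tip, the barrel rear and the handle end cap clearly. I'll cast rays from both.

```bash
cat > h.py <<'E'
import numpy as np
from station import ctrl
P={n:ctrl.camera_params(n) for n in("top","scene")}
def ray(n,u,v):
    p=P[n];d=np.array([(u-p["cx"])/p["fx"],-(v-p["cy"])/p["fy"],-1]);T=p["pose"];return T[:3,3],T[:3,:3]@d
def plane(n,u,v,z):
    o,d=ray(n,u,v);return o+d*(z-o[2])/d[2]
def tri(a,b):
    A=np.zeros((3,3));r=np.zeros(3);L=[]
    for n,p in(("top",a),("scene",b)):
        o,d=ray(n,*p);d=d/np.linalg.norm(d);M=np.eye(3)-np.outer(d,d);A+=M;r+=M@o;L.append((M,o))
    x=np.linalg.solve(A,r);return x,[np.linalg.norm(M@(x-o)) for M,o in L]
T=lambda x,y:(360+(x-.85)/2.7,55+(y-.85)/2.7)
S=lambda x,y:(270+(x-440-.6)/2.2,80+(y-.6)/2.2)
E
python3 - <<'E'
from h import *
np.set_printoptions(precision=4,suppress=True)
for k,a,b in(("beamA",(188,68),(485,50)),("beamB",(258,18),(490,25)),("beamC",(152,122),(489,148)),("tip",(120,165),(496,107)),("bolt",(234,535),(643,305)),("bolt2",(246,437),(753,249)),("cap",(266,482),(735,157)),("trigEnd",(205,408),(660,152))):
    print(k,*tri(T(*a),S(*b)))
tip=plane("top",*T(120,165),.095);rear=plane("top",*T(81,508),.095);
h1=plane("top",*T(112,459),.095);h2=plane("top",*T(262,480),.095)
print("tip",tip,"rear",rear,np.linalg.norm(tip-rear),"handle",h1,h2)
b=[plane("top",*T(*p),.01) for p in((246,437),(234,535),(52,508))];print(b)
d=tip-rear;print("yaw nozzle",np.arctan2(d[1],d[0]),"handle",np.arctan2(*(h1-h2)[[1,0]]), "bolts",np.arctan2(*(b[0]-b[1])[[1,0]]),np.arctan2(*(b[2]-b[1])[[1,0]]))
yaw=np.arctan2(d[1],d[0]);R=np.array([[np.cos(yaw),-np.sin(yaw)],[np.sin(yaw),np.cos(yaw)]])
print("origin from tip",tip[:2]-R@[.199,.056],"from rear",rear[:2]-R@[-.041,.056],"bolt mid",(b[0]+b[2])/2)
for z in(.1,.2,.3,.4):print(z,plane("top",*T(152,122),z),plane("top",*T(432,497),z))
E
```

```text
beamA [0.6973 0.0711 0.1167] [np.float64(0.0003307274175334619), np.float64(0.00033072741753340006)]
beamB [0.7382 0.0252 0.1109] [np.float64(0.003049851313291229), np.float64(0.003049851313291022)]
beamC [ 0.6994  0.0702 -0.004 ] [np.float64(0.0007108770741920176), np.float64(0.0007108770741919849)]
tip [0.6354 0.1116 0.0964] [np.float64(0.0008487176378735448), np.float64(0.0008487176378736798)]
bolt [ 0.4213  0.0397 -0.0489] [np.float64(0.05526620202219817), np.float64(0.05526620202219819)]
bolt2 [ 0.4449 -0.032  -0.0482] [np.float64(0.02586621937678499), np.float64(0.025866219376785026)]
cap [0.4225 0.0113 0.0991] [np.float64(0.002349469943443102), np.float64(0.002349469943443007)]
trigEnd [0.4721 0.0541 0.0998] [np.float64(8.388437073610628e-05), np.float64(8.388437073611131e-05)]
tip [0.6364 0.112  0.095 ] rear [0.4036 0.1346 0.095 ] 0.2338955189019887 handle [0.4366 0.1145 0.095 ] [0.4256 0.0145 0.095 ]
[array([0.4602, 0.0015, 0.01  ]), array([0.3883, 0.0099, 0.01  ]), array([0.4041, 0.1432, 0.01  ])]
yaw nozzle -0.09674265411476882 handle 1.4614162584052817 bolts -0.1167954716075628 1.4531449578590643
origin from tip [0.4329 0.0755] from rear [0.439  0.0749] bolt mid [0.4322 0.0723 0.01  ]
0.1 [0.6654 0.0916 0.1   ] [ 0.4175 -0.0969  0.1   ]
0.2 [0.6321 0.1117 0.2   ] [ 0.4145 -0.0539  0.2   ]
0.3 [0.5989 0.1318 0.3   ] [ 0.4114 -0.0108  0.3   ]
0.4 [0.5657 0.1519 0.4   ] [0.4084 0.0322 0.4   ]
```

```bash
cat >> h.py <<'E'
from scipy.spatial.transform import Rotation as Ro
def rep(tgt,yaw=-.109):
    o=ctrl.get_obs();R=Ro.from_rotvec(o["tool_rot"]);g=np.array([np.cos(yaw),np.sin(yaw),0]);y=np.array([0,0,-1.])
    print("axes cols\n",R.as_matrix().round(3),"pos",o["tool_pos"].round(4),"q",o["q"].round(2),"t",o["t"],"open",o["opening"],"F",o["contact_force"].round(1))
    print("tool shift mm",(1e3*R.inv().apply(np.array(tgt)-o["tool_pos"])).round(1))
    for s in(1,-1):
        z=s*g;G=Ro.from_matrix(np.c_[np.cross(y,z),y,z]);print("turn",s,(R.inv()*G).as_rotvec().round(3))
E
python3 -c "
from h import *
rep([.439,.0734,.21])"
```

```text
axes cols
 [[-0.936 -0.     0.351]
 [-0.351  0.002 -0.936]
 [-0.    -1.    -0.002]] pos [ 0.2193 -0.5846  0.2302] q [-1.33  0.05  1.61  0.    1.48 -0.12] t 0.1 open 0.08533991542810178 F [ 0.1  0.1 -0.8]
tool shift mm [-436.7   21.3 -539. ]
turn 1 [ 2.000e-03 -1.103e+00 -1.000e-03]
turn -1 [1.000e-03 2.039e+00 2.000e-03]
```

Call:
jog_arm:
  moves:
    - [-29,0,-36,0,0,0]
    - [-29,0,-36,0,0,0]
    - [-29,0,-36,0,0,0]
    - [-29,0,-36,0,0,0]
    - [-29,0,-36,0,0,0]
    - [-29,0,-36,0,0,0]
    - [-29,0,-36,0,0,0]
    - [-29,0,-36,0,0,0]
    - [-29,0,-36,0,0,0]
    - [-29,0,-36,0,0,0]
    - [-29,0,-36,0,0,0]
    - [-29,0,-36,0,0,0]
  grip: 85
  grip_force: 40

```text
t: 1.3
tool_pos: [0.3936, -0.0566, 0.2311]
tool_rot: [-0.367, 2.026, -2.026]
contact_force: [0.3, -0.7, 1.5]
opening: 0.0848
```

Call:
jog_arm:
  moves:
    - [-29,0,-36,0,0,0]
    - [-29,0,-36,0,0,0]
    - [-30,0,-35,0,0,0]
    - [0,0,0,0,-0.138,0]
    - [0,0,0,0,-0.138,0]
    - [0,0,0,0,-0.138,0]
    - [0,0,0,0,-0.138,0]
    - [0,0,0,0,-0.138,0]
    - [0,0,0,0,-0.138,0]
    - [0,0,0,0,-0.138,0]
    - [0,0,0,0,-0.137,0]
    - [0,0,0,0,0,0]

```text
t: 2.5
tool_pos: [0.4381, 0.0726, 0.2308]
tool_rot: [-1.156, 1.29, -1.289]
contact_force: [-1.0, 0.2, -0.3]
opening: 0.0848
```

```bash
python3 -c "
from h import *
import cv2
rep([.439,.0734,.07])
a=ctrl.get_image('wrist')[:,:,::-1];b=ctrl.get_image('top')[60:280,340:560,::-1]
cv2.imwrite('pics/w1.png',a);cv2.imwrite('pics/t1.png',cv2.resize(b,None,fx=2.5,fy=2.5))"
```

```text
axes cols
 [[-0.109 -0.001  0.994]
 [-0.994  0.    -0.109]
 [ 0.    -1.    -0.001]] pos [0.4381 0.0726 0.2308] q [-0.   -0.4   2.01 -0.    1.53  0.11] t 2.5 open 0.08478592197287575 F [-1.   0.2 -0.3]
tool shift mm [ -0.9 160.8   0.9]
turn 1 [ 0.001 -0.     0.   ]
turn -1 [-0.000e+00  3.141e+00  1.000e-03]
```

View pics/w1.png

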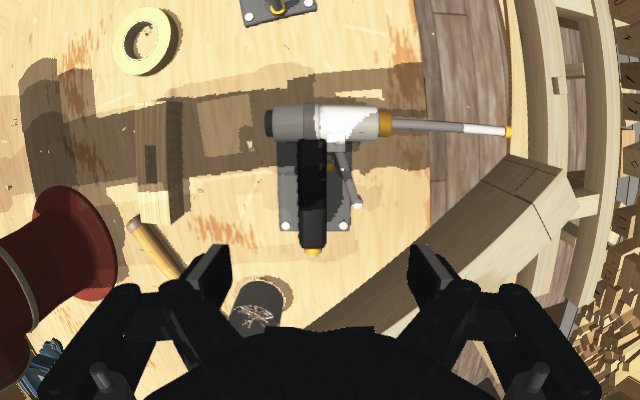

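The wrist view shows the handle near column 312 between the fingers, running from about (312,140) to (312,252). The long nozzle points right, as it should. I'll cross-check the position with the wrist rays.

Run:
```python
from h import *
import cv2
p=ctrl.camera_params("wrist");o=ctrl.get_obs();R=Ro.from_rotvec(o["tool_rot"]).as_matrix();T=p["T_tool_cam"]
def w(u,v,z):
    x,y=(u-p["cx"]),(v-p["cy"]);r=np.hypot(x,y);th=r/p["fx"]
    d=np.array([np.sin(th)*x/r,-np.sin(th)*y/r,-np.cos(th)]);d=R@T[:3,:3]@d;c=R@T[:3,3]+o["tool_pos"]
    return c+d*(z-c[2])/d[2]
g=np.array([np.cos(-.109),np.sin(-.109)]);l=np.array([-g[1],g[0]]);O=np.array([.433,.074])
a=cv2.imread("pics/w1.png");gr=a.max(2)
for v in (170,200,225):print(v,gr[v,285:365:2])
for k,u,v in(("tip",511,132),("rear",266,123),("handle top",312,145),("cap",313,248),("trigEnd",357,205),("hL",299,200),("hR",326,200)):
    q=w(u,v,.095);e=q[:2]-O;print(k,q.round(4),"gun mm",(1e3*np.array([e@g,e@l])).round(1))
```

```text
170 [124 122 121 121 119  39  29  15  16  18  19  19  16  17  20  18  18  27
  19  15  23  92  93  93  85  65  42  41 164 226  92 117 102 108 221 244
 244 215 148 146]
200 [134 132 129 128 130 128  92  17  17  17  18  18  18  20  18  18  18  16
  27  21  23  62  63  64  64  64  63  64 100 125 125 129 112 118 142 140
 147 143 120 223]
225 [253 253 218 139 129 130 117  33  41  52  61  61  58  56  54  55  53  52
  47  38  34 128 125 128 127 127 129 238 249 249 249 207 127 234 242 245
 244 243 243 244]
tip [0.6394 0.1114 0.095 ] gun mm [201.1  59.7]
rear [0.3963 0.1385 0.095 ] gun mm [-43.5  60.2]
handle top [0.4353 0.1135 0.095 ] gun mm [-2.1 39.5]
cap [0.4244 0.0134 0.095 ] gun mm [ -1.9 -61.2]
trigEnd [0.4709 0.0528 0.095 ] gun mm [ 40. -17.]
hL [0.4171 0.0637 0.095 ] gun mm [-14.6 -12. ]
hR [0.4423 0.0609 0.095 ] gun mm [ 10.7 -12. ]
```

View pics/t1.png

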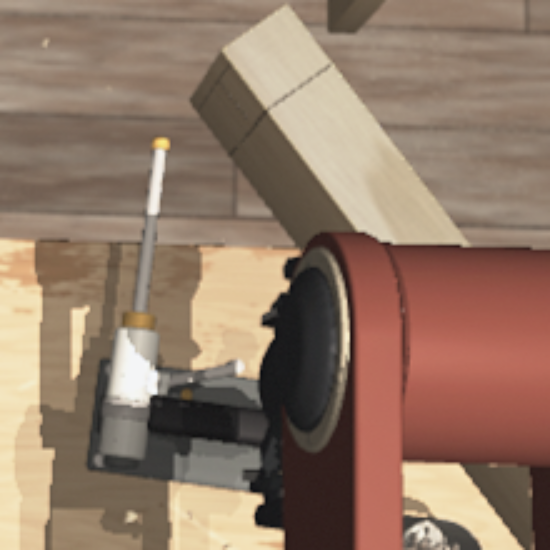

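Wrist rays put the handle centre within 2 mm of the top-camera estimate, so I'll descend. I'll hold a small offset toward the nozzle so the front finger clears the resting trigger.

Call:
jog_arm:
  moves:
    - [-2,10,5,0,0,0]
    - [0,20,0,0,0,0]
    - [0,20,0,0,0,0]
    - [0,20,0,0,0,0]
    - [0,20,0,0,0,0]
    - [0,20,0,0,0,0]
    - [0,20,0,0,0,0]
    - [0,15,0,0,0,0]
    - [0,15,0,0,0,0]
    - [0,0,0,0,0,0]

```text
t: 3.6
tool_pos: [0.4414, 0.0741, 0.0682]
tool_rot: [-1.16, 1.294, -1.287]
contact_force: [-0.1, -0.3, -0.4]
opening: 0.0854
```

```bash
python3 -c "
from h import *
import cv2
rep([.438,.0745,.07])
cv2.imwrite('pics/w2.png',ctrl.get_image('wrist')[:,:,::-1])"
```

```text
axes cols
 [[-0.11  -0.006  0.994]
 [-0.994  0.    -0.11 ]
 [ 0.001 -1.    -0.006]] pos [0.4414 0.0741 0.0682] q [-0.   -0.22  2.15  0.    1.21  0.11] t 3.6 open 0.08539157568124424 F [-0.1 -0.3 -0.4]
tool shift mm [-0.  -1.8 -3.4]
turn 1 [ 0.006 -0.001  0.001]
turn -1 [-1.00e-03  3.14e+00  9.00e-03]
```

View pics/w2.png

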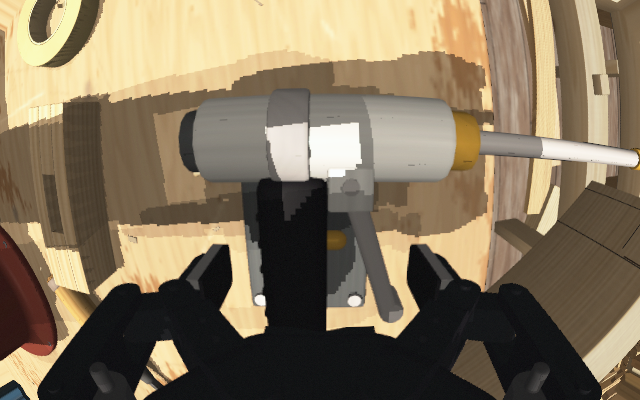

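The fingers straddle the handle (column ~293) and the trigger (tip ~(390,310)), with no contact. Centring and squeezing now.

Call:
jog_arm:
  moves:
    - [0,-1,-3,0,0,0]
    - [0,0,0,0,0,0]
    - [0,0,0,0,0,0]
    - [0,0,0,0,0,0]
    - [0,0,0,0,0,0]
    - [0,0,0,0,0,0]
    - [0,0,0,0,0,0]
    - [0,0,0,0,0,0]
  grip: 25
  grip_force: 30

```text
t: 4.45
tool_pos: [0.4373, 0.0748, 0.0745]
tool_rot: [-1.164, 1.297, -1.284]
contact_force: [-22.5, 0.3, 24.2]
opening: 0.0374
```

```bash
python3 -c "
from h import *
import cv2
rep([.438,.0745,.07])
cv2.imwrite('pics/w3.png',ctrl.get_image('wrist')[:,:,::-1])"
```

```text
axes cols
 [[-0.109 -0.011  0.994]
 [-0.994  0.001 -0.109]
 [ 0.001 -1.    -0.011]] pos [0.4373 0.0748 0.0745] q [ 0.   -0.24  2.16  0.    1.23  0.11] t 4.45 open 0.037403015960334726 F [-22.5   0.3  24.2]
tool shift mm [0.3 4.5 0.8]
turn 1 [0.011 0.    0.001]
turn -1 [ 1.000e-03 -3.141e+00 -1.700e-02]
```

View pics/w3.png

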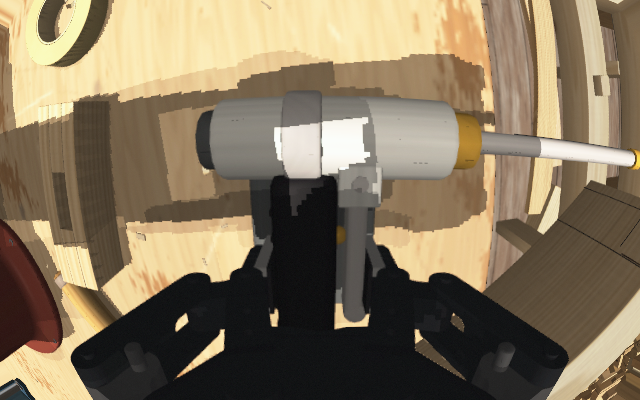

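The trigger lies parallel against the handle at opening 37.4 mm, which matches full squeeze (38 mm). I'll ease the vertical load slightly and hold.

Call:
jog_arm:
  moves:
    - [0,-2,-0.5,0,0,0]
    - [0,-2,0,0,0,0]
    - [0,0,0,0,0,0]
    - [0,0,0,0,0,0]
    - [0,0,0,0,0,0]
    - [0,0,0,0,0,0]
    - [0,0,0,0,0,0]
    - [0,0,0,0,0,0]
    - [0,0,0,0,0,0]

```text
t: 5.4
tool_pos: [0.4373, 0.0749, 0.0747]
tool_rot: [-1.16, 1.295, -1.286]
contact_force: [-7.0, 2.1, -0.7]
opening: 0.037
```

Call:
jog_arm:
  moves:
    - [0,0,0,0,0,0]
    - [0,0,0,0,0,0]
    - [0,0,0,0,0,0]
    - [0,0,0,0,0,0]
    - [0,0,0,0,0,0]
    - [0,0,0,0,0,0]
    - [0,0,0,0,0,0]
    - [0,0,0,0,0,0]
    - [0,0,0,0,0,0]

```text
t: 6.3
tool_pos: [0.4373, 0.0748, 0.0747]
tool_rot: [-1.16, 1.295, -1.286]
contact_force: [-6.9, 2.3, -2.0]
opening: 0.0371
```

Call:
jog_arm:
  moves:
    - [0,0,0,0,0,0]
    - [0,0,0,0,0,0]
    - [0,0,2,0,0,0]
    - [0,0,2,0,0,0]
    - [0,0,0,0,0,0]
    - [0,0,0,0,0,0]
    - [0,0,0,0,0,0]
  grip: 85

```text
t: 7.0
tool_pos: [0.4441, 0.0739, 0.0764]
tool_rot: [-1.156, 1.289, -1.289]
contact_force: [-0.6, 0.2, -0.6]
opening: 0.085
```

Call:
jog_arm:
  moves:
    - [0,-15,0,0,0,0]
    - [0,-20,0,0,0,0]
    - [0,-20,0,0,0,0]
    - [0,-20,0,0,0,0]
    - [0,-20,0,0,0,0]
    - [0,-20,0,0,0,0]
    - [0,-20,0,0,0,0]
    - [0,-20,0,0,0,0]
    - [0,0,0,0,0,0]
    - [0,0,0,0,0,0]

```text
t: 8.0
tool_pos: [0.4441, 0.0739, 0.231]
tool_rot: [-1.156, 1.289, -1.289]
contact_force: [-0.2, -0.1, 0.0]
opening: 0.0848
```

```bash
python3 -c "
from h import *
import cv2
rep([.438,.0745,.07])
cv2.imwrite('pics/w4.png',ctrl.get_image('wrist')[:,:,::-1])"
```

```text
axes cols
 [[-0.109  0.     0.994]
 [-0.994 -0.    -0.109]
 [ 0.    -1.     0.   ]] pos [0.4441 0.0739 0.231 ] q [-0.   -0.39  2.   -0.    1.53  0.11] t 8.0 open 0.08478731498555782 F [-0.2 -0.1  0. ]
tool shift mm [ 1.00e-01  1.61e+02 -6.20e+00]
turn 1 [-0. -0.  0.]
turn -1 [-0.     3.142 -0.   ]
```

View pics/w4.png

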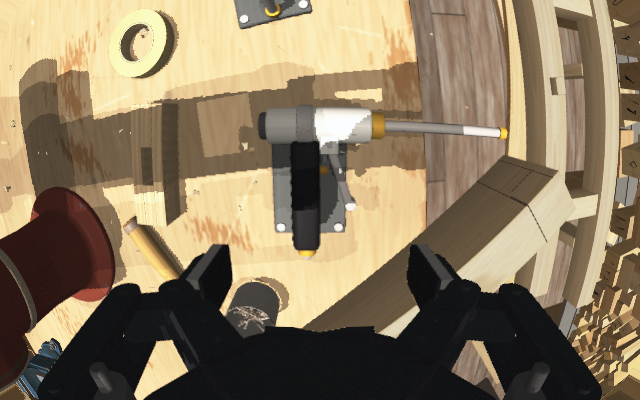

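The trigger has sprung back out to its rest angle (end at (350,207)), and the gripper is clear. Handing in.

```bash
python3 -c "
from station import ctrl
print(ctrl.finish_job())"
```

```text
the job is handed in; nothing more can be done
None
```

I squeezed the long-nozzle gun's trigger to its stop, held it for about two seconds, then released it and handed the job in at about 8 s. `finish_job()` gives no verdict, and the trigger angle itself was not readable, so these checks rest on the gripper opening and the pictures.

- **Squeeze:** the fingers closed to 37.0–37.4 mm, against 38 mm for fully squeezed. The wrist picture showed the trigger lying parallel against the handle. It stayed there from t = 4.45 to 6.3 s, and the release followed.
- **Release:** the last wrist picture shows the trigger back at its rest angle. The gripper is open about 160 mm above the squeeze height, with contact force near 0 N.
- **Short-nozzle gun:** I never went near it.
- **Disagreements:** the two cameras put the gun's origin 2–3 mm apart. At first closure the wrist read about 33 N (22 N sideways, 24 N up), because the TCP was pushed about 5 mm above its commanded height. I eased that to about 7 N for the hold.

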